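# Unclip the slide cassette from its dock

## Task

Take the slide cassette out of its dock: swing the steel hasp up off it and right over to the back, past upright so that it stays open, then pinch the two finger tabs on the cassette's sides together to free its catches and lift it straight up, upright, until its underside is at least 5 cm above the dock's rim. Finish while still pinching both tabs and holding the cassette up there, still; do not put it down, and leave the other things on the worktop where they are.

Things in the scene. Friction and masses are not known exactly. Their poses are not given: they have to be found in the camera images.
- dock: White open-topped holder, fixed: 95 (x) x 71 (y) x 50 mm high on a 112 x 92 x 6 mm foot. Origin: centre of its underside; x points to its back (hinge side; its front faces the robot, turned by up to 0.35 rad), y left, z up. The cassette stands in it, 6 mm above the origin, with 1.5 mm play; an inward lip along both long sides, 44 to 50 mm high, holds the cassette's teeth down.
- hasp (a joint): Hinge of the steel hasp, a straight bar 14 mm wide (dock y) and 6 thick, lying lengthwise (dock x) over the cassette, between the finger tabs. 0: level, closed (starts at 0 to 0.2); grows as its front end swings up and over to the back: 1.57 upright, stop at 2.3. Stiff hinge (0.1 N m, about 1 N at the tongue): stays where it is left.
- hasp_hinge (a point): Middle of the hasp's hinge axis, at the back of the dock: 54 mm behind and 57 mm above the dock's origin; the axis runs along dock y.
- hasp_grip (a point): Middle of the hasp's front tongue, on the bar's centre line, 124 mm from the hinge axis. The tongue is 36 mm long, 14 wide, 6 thick, sticks out in front of the dock with only the worktop under it, and can be pinched from above across its width (along dock y). It ends 18 mm farther out.
- cassette: White slide cassette, 80 (x) x 44 (y) x 46.5 mm high without tabs, about 0.18 kg, with five glass slides on edge. Origin: centre of its underside; axes as the dock's while seated. Seated, it sits 6 mm above the dock's origin and only the top few millimetres and the two grey finger tabs stand out of the dock.
- cassette_grip (a point): Point midway between the finger tabs, 74 mm above the cassette's underside (30 above the dock's rim when seated). The tabs stand at its left (+y) and right (-y), each 32 (x) x 5 (y) mm, from 48 to 90 mm above the underside; outer faces 46 mm apart at rest, 32 when fully pinched. Pinch here from above, along y.
- catch_left (a joint): Travel of the left (+y) catch, tab and tooth in one, towards the middle: 0 at rest (tooth 3.5 mm under the dock's lip), 0.007 m fully pressed; its tooth is clear from about 0.0045. Spring: 3 N at rest, 8 N fully pressed.
- catch_right (a joint): The same for the right (-y) catch, pressed towards +y.
- petri: closed petri dish, 64 mm across, 15 high, beside the dock; origin at the centre of its underside; leave alone
- marker: black marker lying flat, 132 mm long, 15 thick, behind the dock; origin at the centre of its underside; leave alone
- dropper: small white dropper bottle, 27 mm across, 53 high, beside the dock; origin at the centre of its underside; leave alone
- box_cuvette: closed plastic box 66x99x34 mm, beside the dock; origin at the centre of its underside; leave alone
- roll_tape: roll of tape lying flat, 72 mm across, 20 high, behind the dock; origin at the centre of its underside; leave alone
There are look-alikes about, which are no part of the job. Leave any green look-alike of the dock alone.

How it is judged:
On the way, in this order (a step that is already met when the one before it is completed fails the run):
1. the hasp is swung back past upright while the cassette still sits in the dock (value of joint hasp above 1.6 rad and z of cassette in the frame of dock below 0.02 m), for 0.2 s.
2. both catches are pinched in while the cassette still sits in the dock (value of joint each of catch_left, catch_right above 0.0045 m and z of cassette in the frame of dock below 0.02 m), for 0.1 s.
At the end, for the whole second after the job is handed in: The cassette is held still (below 30 mm/s) by the fingers, both catches pressed in more than 4.5 mm, its underside more than 90 mm above the dock's underside (40 mm above the rim), tilted less than 0.2 rad, not touching the dock; the hasp is open past 1.6 rad (z of cassette in the frame of dock above 0.09 m and angle between cassette's own z axis and vertical below 0.2 rad and value of joint each of catch_left, catch_right above 0.0045 m and contact force between cassette and the fingers above 2 N and contact force between cassette and dock below 0.1 N and linear speed of cassette below 0.03 m/s and value of joint hasp above 1.6 rad); the arm keeps its last pose, push and grip.
It fails at once if one of the other things is moved by more than 30 mm (distance of any of petri, marker, dropper, box_cuvette, roll_tape from where it was at the start of the episode above 0.03 m).
It fails at once if the cassette is tilted by more than 0.5 rad (angle between cassette's own z axis and vertical above 0.5 rad).
It also fails if it takes over 48 s, if anything falls off the work surface, if the arm or the gripper's body presses on something with over 40 N, if the wrist force passes 120 N, or if a joint passes its speed limit or range.

## Robot

A 7-joint arm with a two-finger parallel gripper is mounted at the origin on a cart in front of the work surface, level with it; the furniture and walls round the work are solid. World frame = base frame: x ahead of the robot, y to its left, z up, the work surface at z = 0. Lengths are in m, angles in rad, forces in N, time in s.
With the tool pointing down it reaches from about 0.425 to 0.925 m from the base axis. Payload 6.8 kg.
Tool frame: the origin (TCP) lies at the very end of the fingers, on their centre line; the grasp point (between the pads) lies 19 mm behind it (bot.grip_depth is the distance from the TCP to the grasp point, in m); z points along the fingers, y is the direction in which the jaws open and shut (so a half turn about z gives the same grasp; the last joint's range is limited). The gripper opens to 88 mm and grips with 3 to 60 N. Pads are 20 mm wide; open, the fingers measure 115 mm over their backs; the gripper's body (75 mm by 178 mm) begins 61 mm behind the grasp point.
Start: joints at [1.103, 0.477, 0.022, 1.555, -0.011, 1.109, -0.083], TCP at [0.238, -0.632, 0.223] pointing down, gripper open.
Joint ranges: [-2.96, 2.96], [-0.34, 2.1], [-1.41, 1.46], [0.24, 2.44], [-1.37, 4.51], [0.17, 1.92], [-2.96, 2.96]. Speed limits (rad/s): [2.39, 2.39, 3.14, 3.14, 3.14, 3.14, 3.14].

## Interface

Orientations are given as [roll, pitch, yaw] about the fixed x, y, z axes, in that order (R = Rz(yaw) Ry(pitch) Rx(roll)).
In Python, from workcell import monitor, grab_frame, bot gives the robot as it stands. The module is installed in compiled form; this text tells all that it offers.
- The arm moves only by the tool jog_arm, never from a script. Its arguments are lists of equal length, an entry for each row: "jaw": the closure in counts, from 0 (fully open) to 255 (shut); "offset": the shift along the tool's x, y, z in mm, a list of three; "spin": the turn about the tool's z in rad. In form: {"jaw": [jaw, ...], "offset": [[dx, dy, dz], ...], "spin": [spin, ...]}. A call has exactly 8 rows; each row is the pose to reach, as a shift and turn from the pose measured when the call began, along the tool's axes at that moment; what a row does not reach only later rows make up. A row lasts 1/8 s, in which the tool goes at most 62.5 mm and 10.7 degrees, less where a joint would pass 70% of its speed; a pose out of reach is approached as far as the arm can. A call with a gripper value outside its range is refused whole. The fingers move at their own pace and stop on an object; "force" is the grip in N (left out, the last holds). Time passes only in rows, so rows that repeat a pose let the fingers close, or fill a call up. It gives the time, the measured TCP pose, the force and the opening at its end, in the units of the state.
- monitor.read_state(): the state, without advancing time (a new reading comes with each control period).
- grab_frame(name): name is "side" or "top"; returns a dict with "pixels" (420x560x3 uint8, red, green, blue), "intrinsics" (3x3 intrinsics, pixels), "camera_from_world" (4x4, takes a point from world to camera coordinates). Camera axes: x right, y up, looking along -z (the intrinsics and any distortion apply to the point x, -y, -z); pixel columns grow to the right and rows downward; lengths in m; the calibration is good to about 2 mm. A picture is of the moment at which its call begins. There is no depth.
- bot.job_done(): hands the job in, once; it reports no verdict.
The state is a dict: "time": time; "joint_pos": joint angles; "joint_velocities": joint speeds; "effort": joint torques, N m; "position": TCP position; "tool_rot": TCP orientation; "force": force on the tool from outside, world axes, zero at the start; "wrist_torque": the same for the moment, N m; "finger_gap": finger opening in m.
Only numpy, scipy, OpenCV 4.12 (cv2) and the standard library are available. Lean on these libraries where they do the work, as an engineer would, in place of code of your own. Each camera call takes 0.05 s, during which the arm holds its last target. There are 200 camera calls.

## Working session

There is one attempt and no reset: what is moved stays moved. The work goes in short steps, Python scripts to look and compute and a tool call to move; the robot and the scene stay as the last step left them, time stands still between calls to the robot, and variables do not carry over. Pictures are saved under pics/ and viewed, about 8 in all and at most 12, crops included, and the job is handed in when it is done.

Besides the shell and the picture viewer there is one more tool, called by a JSON object that holds its "api" and its "payload". jog_arm: Moves the arm, as the interface text tells. Its arguments: {"type":"object","properties":{"jaw":{"type":"array","items":{"type":"number"}},"offset":{"type":"array","items":{"type":"array","items":{"type":"number"}}},"spin":{"type":"array","items":{"type":"number"}},"force":{"type":"number"}},"required":["jaw","offset","spin"]}

```bash
mkdir -p pics
python3 - <<'E'
from workcell import monitor, grab_frame, bot
import cv2,numpy as np
for n in("top","side"):
    f=grab_frame(n); cv2.imwrite(f"pics/{n}0.png",f["pixels"][:,:,::-1])
    print(n,np.round(f["intrinsics"],1).tolist(),np.round(f["camera_from_world"],3).tolist(),[k for k in f])
print(monitor.read_state(),bot.grip_depth)
E
```

```text
top [[522.1, 0.0, 275.8], [0.0, 522.1, 215.1], [0.0, 0.0, 1.0]] [[0.006, -1.0, 0.007, -0.263], [0.989, 0.007, 0.149, -0.559], [-0.149, 0.006, 0.989, -1.398], [0.0, 0.0, 0.0, 1.0]] ['pixels', 'intrinsics', 'camera_from_world']
side [[381.5, 0.0, 282.6], [0.0, 381.5, 209.0], [0.0, 0.0, 1.0]] [[-0.828, -0.561, 0.021, 0.31], [0.343, -0.475, 0.81, -0.392], [-0.445, 0.678, 0.585, -0.595], [0.0, 0.0, 0.0, 1.0]] ['pixels', 'intrinsics', 'camera_from_world']
{'time': 0.1, 'joint_pos': array([ 1.10288563,  0.47773178,  0.02231695,  1.55629649, -0.01149246,
        1.10931224, -0.08308708]), 'joint_velocities': array([-0.00023564, -0.00244609,  0.00131109, -0.00129354, -0.00029661,
        0.00118117, -0.00063049]), 'effort': array([ 5.54838902e-03, -5.84084094e+01,  1.54013772e+00, -2.73311627e+01,
       -5.42747090e-02,  1.30903491e-02,  8.65372772e-05]), 'position': array([ 0.23748465, -0.63128297,  0.22179252]), 'tool_rot': array([-3.13997652e+00,  1.12504071e-04,  3.59870506e-01]), 'force': array([-0.45747216,  0.15367204,  0.67295101]), 'wrist_torque': array([-0.04764678,  0.05174186, -0.0108579 ]), 'finger_gap': 0.08796511306217702} 0.0187
```

View pics/top0.png

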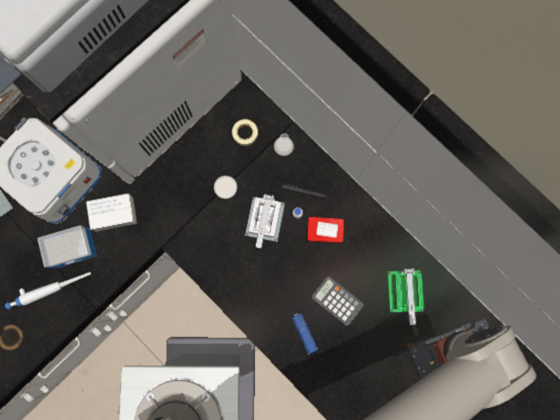

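View pics/side0.png

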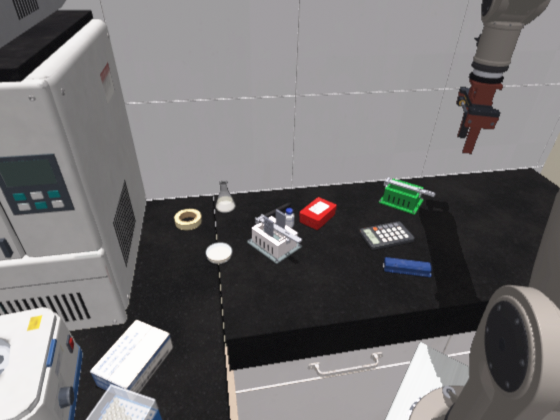

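The top view shows a white dock at (265,220) and a green look-alike at (406,292). The white one fits the description, with its hasp tongue towards the robot at (261,244). In the side view the same dock is at (274,238). I'll enlarge both to confirm.

Run:
```python
import cv2,numpy as np
a=cv2.imread("pics/top0.png")[185:255,225:305]; b=cv2.imread("pics/side0.png")[200:270,235:315]
a=cv2.resize(a,None,fx=5,fy=5,interpolation=cv2.INTER_CUBIC);b=cv2.resize(b,None,fx=5,fy=5,interpolation=cv2.INTER_CUBIC)
cv2.imwrite("pics/c0.png",np.hstack([a,b]))
```

```text
(no output)
```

View pics/c0.png

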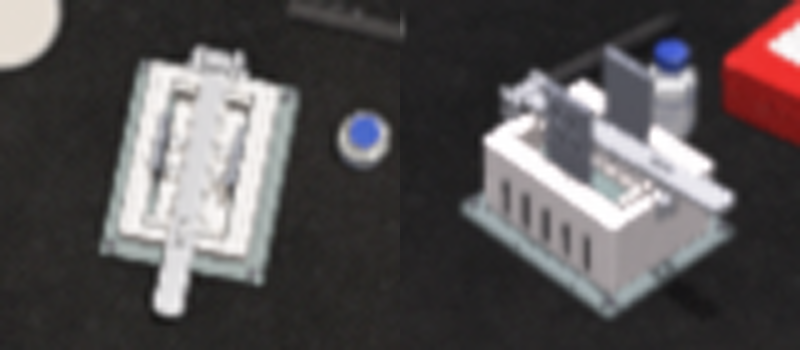

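```bash
cat > h.py <<'E'
from workcell import monitor, grab_frame, bot
import cv2,numpy as np
def proj(f,P):
    T=np.array(f["camera_from_world"]);K=np.array(f["intrinsics"])
    c=T[:3,:3]@P+T[:3,3]; q=K@np.array([c[0],-c[1],-c[2]]); return q[:2]/q[2]
def dock2w(p,P):
    c,s=np.cos(p[2]),np.sin(p[2]); return np.array([p[0]+c*P[0]-s*P[1],p[1]+s*P[0]+c*P[1],P[2]])
def hasp(a,r,h=0): # point on hasp in dock frame
    return np.array([.054-r*np.cos(a)+h*np.sin(a),0,.057+r*np.sin(a)+h*np.cos(a)])
E
python3 - <<'E'
from h import *
from scipy.optimize import least_squares
F={n:grab_frame(n) for n in("top","side")}
x,y=.056,.046; X,Y=.0475,.0355
L=[("top",(102,252),(-x,y,.003)),("top",(262,283),(-x,-y,.003)),("top",(298,92),(x,-y,.003)),
("side",(463,210),(x,y,.003)),("side",(610,317),(-x,y,.003)),("side",(735,232),(-x,-y,.003)),
("side",(486,137),(X,Y,.05)),("side",(617,228),(-X,Y,.05)),("top",(118,236),(-X,Y,.05)),("top",(142,62),(X,Y,.05)),
("top",(170,316),"tip"),("side",(735,200),"tip")]
off={"top":(225,185),"side":(235,200)}
def res(p):
    r=[]
    for n,u,P in L:
        u=np.array(u,float); u[0]-=400*(n=="side")
        u=(u+.5)/5-.5+off[n]
        P=hasp(p[3],.142) if isinstance(P,str) else np.array(P)
        r.append(proj(F[n],dock2w(p,P))-u)
    return np.ravel(r)
s=least_squares(res,[.6,-.25,-.1,.05],loss="soft_l1")
print(s.x.round(4)); print(s.fun.reshape(-1,2).round(1).tolist())
p=s.x
print("grip",dock2w(p,hasp(p[3],.124)),"cass",dock2w(p,np.array([0,0,.08])))
E
```

```text
[ 0.5555 -0.2278 -0.1734  0.092 ]
[[-0.1, 0.5], [0.0, 0.2], [-0.2, -0.2], [-0.4, 0.2], [0.6, 0.2], [0.6, -0.3], [-0.3, 0.5], [0.1, -0.1], [0.2, -0.5], [1.8, 0.6], [-0.3, -0.5], [-1.0, 0.1]]
grip [ 0.48704695 -0.21576443  0.06839292] cass [ 0.55548026 -0.22775315  0.08      ]
```

```bash
cat >> h.py <<'E'
from scipy.spatial.transform import Rotation as Ro
D=np.array([.5555,-.2278,-.1734])
def go(*targets,yaw=None):
    """targets: GRASP-point dock-frame positions -> offsets mm, spin"""
    s=monitor.read_state(); R=Ro.from_euler("xyz",s["tool_rot"]).as_matrix()
    for P in targets:
        w=dock2w(D,np.array(P,float)); w[2]-=bot.grip_depth
        print("offset",(R.T@(w-s["position"])*1000).round(1).tolist(),end=" ")
    g=s["position"]-[D[0],D[1],0]; c,q=np.cos(D[2]),np.sin(D[2])
    print("spin",round((s["tool_rot"][2]-D[2]+np.pi/2)%np.pi-np.pi/2,3),"\n now dock",[round(v,4) for v in(c*g[0]+q*g[1],-q*g[0]+c*g[1],g[2]+bot.grip_depth)],"F",s["force"].round(1),"t",round(s["time"],2),"gap",round(s["finger_gap"],4), "rp",s["tool_rot"].round(3))
E
python3 -c "
from h import *
p=hasp(.092,.124);go((p[0],0,.22),(p[0],0,.15))"
```

```text
offset [379.9, -301.1, 21.1] offset [379.9, -301.1, 91.1] spin 0.533 
 now dock [np.float64(-0.2435), np.float64(-0.4525), np.float64(0.2408)] F [ 0.1  0.5 -0.6] t 0.2 gap 0.0878 rp [-3.141  0.     0.36 ]
```

{"api": "jog_arm", "payload": {"jaw": [0,0,0,0,0,0,0,0], "offset": [[45,-36,0],[90,-72,0],[140,-111,0],[190,-150,0],[240,-190,5],[290,-230,10],[335,-266,15],[380,-301,21]], "spin": [0.07,0.14,0.21,0.28,0.35,0.42,0.48,0.533], "force": 20}}

```text
time: 1.2
position: [0.4881, -0.2138, 0.2014]
tool_rot: [-3.141, 0.0, -0.175]
force: [0.6, -0.2, -0.4]
finger_gap: 0.088
```

```bash
python3 -c "
from h import *
p=hasp(.092,.124);print(p);go((p[0],0,.15),(p[0],0,.066))
b=[cv2.resize(grab_frame(n)['pixels'][s,t,::-1],None,fx=4,fy=4,interpolation=cv2.INTER_CUBIC) for n,s,t in(('top',slice(175,275),slice(215,315)),('side',slice(160,260),slice(235,335)))]
cv2.imwrite('pics/c1.png',np.hstack(b))"
```

```text
[-0.0694756   0.          0.06839191]
offset [-0.7, 2.2, 70.1] offset [-0.6, 2.3, 154.1] spin -0.001 
 now dock [np.float64(-0.0688), np.float64(0.0021), np.float64(0.2201)] F [ 0.6 -0.2 -0.4] t 1.2 gap 0.088 rp [-3.141  0.    -0.175]
```

View pics/c1.png

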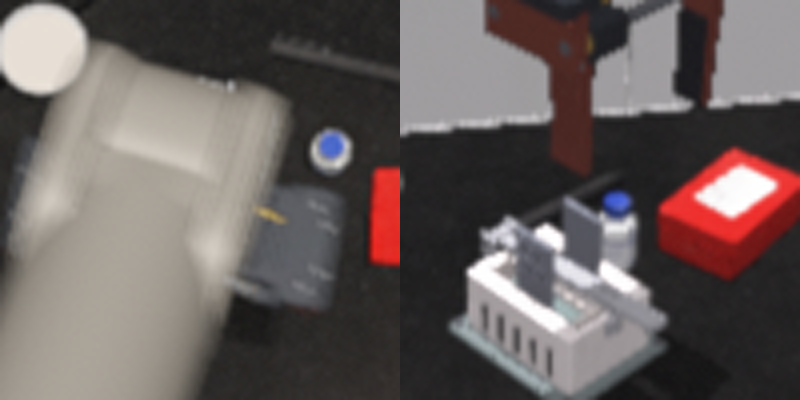

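The side crop shows the gripper above and centred on the tongue (660,315), clear of the tabs (535,265) and (583,235). Next I'll descend and pinch.

{"api": "jog_arm", "payload": {"jaw": [0,0,0,0,0,255,255,255], "offset": [[-1,2,40],[-1,2,80],[-1,2,120],[-1,2,154],[-1,2,154],[-1,2,154],[-1,2,154],[-1,2,154]], "spin": [0,0,0,0,0,0,0,0], "force": 15}}

```text
time: 2.3
position: [0.4899, -0.2101, 0.0481]
tool_rot: [-3.138, -0.002, -0.163]
force: [0.2, 0.1, 0.6]
finger_gap: 0.0612
```

```bash
python3 -c "
from h import *
go((-.069,0,.068),*[hasp(a,.124) for a in np.arange(.2,2.11,.1)])"
```

```text
offset [-1.4, 6.1, -1.3] offset [0.1, 6.0, -14.9] offset [3.2, 6.0, -26.9] offset [7.4, 6.0, -38.5] offset [12.8, 6.0, -49.7] offset [19.3, 6.1, -60.2] offset [26.9, 6.1, -70.1] offset [35.3, 6.2, -79.1] offset [44.6, 6.2, -87.3] offset [54.7, 6.3, -94.5] offset [65.5, 6.4, -100.6] offset [76.8, 6.5, -105.7] offset [88.6, 6.6, -109.6] offset [100.7, 6.7, -112.3] offset [113.0, 6.8, -113.7] offset [125.4, 6.9, -114.0] offset [137.7, 7.1, -113.0] offset [149.9, 7.2, -110.7] offset [161.8, 7.3, -107.3] offset [173.4, 7.4, -102.7] offset [184.3, 7.6, -97.0] spin 0.01 
 now dock [np.float64(-0.0676), np.float64(0.0061), np.float64(0.0668)] F [0.2 0.1 0.6] t 2.3 gap 0.0612 rp [-3.138e+00 -2.000e-03 -1.630e-01]
```

{"api": "jog_arm", "payload": {"jaw": [255,255,255,255,255,255,255,255], "offset": [[-1,6,-1],[-1,6,-1],[-1,6,-1],[-1,6,-1],[-1,6,-1],[-1,6,-1],[-1,6,-1],[-1,6,-1]], "spin": [0.01,0.01,0.01,0.01,0.01,0.01,0.01,0.01]}}

```text
time: 3.3
position: [0.4881, -0.2147, 0.0489]
tool_rot: [-3.137, -0.001, -0.173]
force: [0.9, 4.3, 0.4]
finger_gap: 0.0136
```

```bash
python3 -c "
from h import *
go((-.069,0,.068),*[hasp(a,.124) for a in np.arange(.2,2.11,.1)])
b=[cv2.resize(grab_frame(n)['pixels'][s,t,::-1],None,fx=4,fy=4,interpolation=cv2.INTER_CUBIC) for n,s,t in(('top',slice(175,275),slice(215,315)),('side',slice(160,260),slice(235,335)))]
cv2.imwrite('pics/c2.png',np.hstack(b))"
```

```text
offset [-0.3, 1.3, -0.4] offset [1.2, 1.2, -14.0] offset [4.2, 1.2, -26.0] offset [8.5, 1.1, -37.7] offset [13.9, 1.1, -48.8] offset [20.4, 1.0, -59.4] offset [27.9, 1.0, -69.3] offset [36.4, 0.9, -78.3] offset [45.7, 0.9, -86.5] offset [55.8, 0.9, -93.7] offset [66.6, 0.9, -99.8] offset [77.9, 0.8, -104.9] offset [89.7, 0.8, -108.8] offset [101.8, 0.8, -111.5] offset [114.1, 0.8, -112.9] offset [126.4, 0.8, -113.2] offset [138.8, 0.9, -112.2] offset [151.0, 0.9, -110.0] offset [162.9, 0.9, -106.5] offset [174.4, 0.9, -101.9] offset [185.4, 1.0, -96.2] spin 0.001 
 now dock [np.float64(-0.0687), np.float64(0.0013), np.float64(0.0676)] F [0.9 4.3 0.4] t 3.3 gap 0.0136 rp [-3.137e+00 -1.000e-03 -1.730e-01]
```

View pics/c2.png

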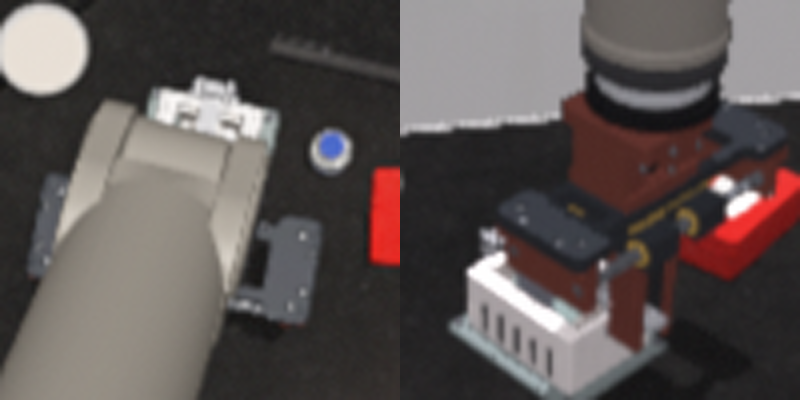

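The tongue is pinched (gap 13.6 mm). Swinging the hasp along its arc.

{"api": "jog_arm", "payload": {"jaw": [255,255,255,255,255,255,255,255], "offset": [[1,0,-14],[4,0,-26],[8.5,0,-38],[14,0,-49],[20,0,-59.5],[28,0,-69.5],[36.5,0,-78.5],[45.5,0,-86.5]], "spin": [0,0,0,0,0,0,0,0]}}

```text
time: 4.4
position: [0.5327, -0.2232, 0.136]
tool_rot: [-3.137, -0.0, -0.173]
force: [-1.8, 3.3, -1.1]
finger_gap: 0.0141
```

```bash
python3 -c "
from h import *
go(*[hasp(a,.124) for a in np.arange(1,2.21,.1)])"
```

```text
offset [10.2, 0.6, -6.6] offset [21.0, 0.6, -12.8] offset [32.3, 0.5, -17.9] offset [44.1, 0.5, -21.8] offset [56.2, 0.5, -24.5] offset [68.5, 0.5, -26.0] offset [80.9, 0.5, -26.2] offset [93.2, 0.5, -25.2] offset [105.4, 0.6, -23.0] offset [117.3, 0.6, -19.6] offset [128.8, 0.6, -15.0] offset [139.8, 0.6, -9.3] offset [150.2, 0.7, -2.5] spin 0.0 
 now dock [np.float64(-0.0232), np.float64(0.0006), np.float64(0.1547)] F [-1.8  3.3 -1.1] t 4.4 gap 0.0141 rp [-3.137 -0.    -0.173]
```

{"api": "jog_arm", "payload": {"jaw": [255,255,255,255,255,255,255,255], "offset": [[10,0,-6.5],[21,0,-13],[32,0,-18],[44,0,-22],[56,0,-24.5],[68.5,0,-26],[81,0,-26],[93,0,-25]], "spin": [0,0,0,0,0,0,0,0]}}

```text
time: 5.4
position: [0.6258, -0.2408, 0.1619]
tool_rot: [-3.138, -0.003, -0.173]
force: [-1.9, -0.9, 5.3]
finger_gap: 0.0132
```

```bash
python3 -c "
from h import *
go(*[hasp(a,.124) for a in np.arange(1.7,2.21,.1)])"
```

```text
offset [-1.5, -0.7, 0.7] offset [10.7, -0.7, 2.9] offset [22.6, -0.7, 6.4] offset [34.1, -0.7, 11.0] offset [45.0, -0.6, 16.7] offset [55.4, -0.6, 23.5] spin -0.0 
 now dock [np.float64(0.0715), np.float64(-0.0007), np.float64(0.1806)] F [-1.9 -0.9  5.3] t 5.4 gap 0.0132 rp [-3.138e+00 -3.000e-03 -1.730e-01]
```

{"api": "jog_arm", "payload": {"jaw": [255,255,255,255,255,0,0,0], "offset": [[11,0,3],[22.5,0,6.5],[34,0,11],[40,0,14],[40,0,14],[40,0,14],[40,0,14],[40,0,14]], "spin": [0,0,0,0,0,0,0,0]}}

```text
time: 6.4
position: [0.665, -0.2476, 0.1474]
tool_rot: [-3.138, -0.002, -0.173]
force: [0.9, -0.5, -0.1]
finger_gap: 0.0404
```

```bash
python3 -c "
from h import *
go((.11,0,.26),(0,0,.26),(0,0,.15))"
```

```text
offset [-1.1, -0.9, -93.9] offset [-111.1, -0.9, -94.1] offset [-111.3, -0.5, 15.9] spin 0.0 
 now dock [np.float64(0.1113), np.float64(-0.0006), np.float64(0.1661)] F [ 0.9 -0.5 -0.1] t 6.4 gap 0.0404 rp [-3.138e+00 -2.000e-03 -1.730e-01]
```

{"api": "jog_arm", "payload": {"jaw": [0,0,0,0,0,0,0,0], "offset": [[0,0,-20],[0,0,-50],[-1,0,-94],[-30,0,-94],[-75,0,-94],[-111,-1,-94],[-111,-1,-94],[-111,-1,-94]], "spin": [0,0,0,0,0,0,0,0]}}

```text
time: 7.4
position: [0.5567, -0.2279, 0.2425]
tool_rot: [-3.139, -0.004, -0.173]
force: [0.4, 0.1, -0.6]
finger_gap: 0.0877
```

```bash
python3 -c "
from h import *
go((0,0,.15),(0,0,.078))
b=[cv2.resize(grab_frame(n)['pixels'][s,t,::-1],None,fx=4,fy=4,interpolation=cv2.INTER_CUBIC) for n,s,t in(('top',slice(150,250),slice(215,315)),('side',slice(160,260),slice(235,335)))]
cv2.imwrite('pics/c3.png',np.hstack(b))"
```

```text
offset [-1.7, 0.5, 111.2] offset [-2.0, 0.7, 183.2] spin 0.0 
 now dock [np.float64(0.0012), np.float64(0.0001), np.float64(0.2612)] F [ 0.4  0.1 -0.6] t 7.4 gap 0.0877 rp [-3.139 -0.004 -0.173]
```

View pics/c3.png

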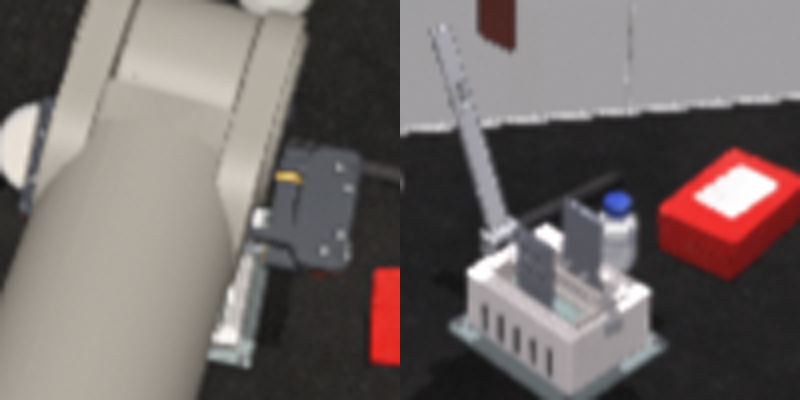

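The side crop shows the hasp leaning back past upright (tip at (440,30), hinge at (500,240)). The cassette is still seated, with its tabs at (537,268) and (583,232). Descending over the tabs.

{"api": "jog_arm", "payload": {"jaw": [40,60,60,60,60,60,60,60], "offset": [[-2,0.5,30],[-2,0.5,65],[-2,0.5,100],[-2,0.5,130],[-2,0.5,155],[-2,0.5,172],[-2,0.5,182],[-2,0.5,182]], "spin": [0,0,0,0,0,0,0,0], "force": 25}}

```text
time: 8.5
position: [0.5556, -0.2273, 0.0594]
tool_rot: [-3.138, -0.002, -0.173]
force: [0.1, 0.3, -0.6]
finger_gap: 0.067
```

```bash
python3 -c "
from h import *
go((0,0,.079))
b=[cv2.resize(grab_frame(n)['pixels'][s,t,::-1],None,fx=4,fy=4,interpolation=cv2.INTER_CUBIC) for n,s,t in(('top',slice(150,250),slice(215,315)),('side',slice(160,260),slice(235,335)))]
cv2.imwrite('pics/c4.png',np.hstack(b))"
```

```text
offset [0.0, 0.5, -0.9] spin 0.001 
 now dock [np.float64(-0.0), np.float64(0.0005), np.float64(0.0781)] F [ 0.1  0.3 -0.6] t 8.5 gap 0.067 rp [-3.138e+00 -2.000e-03 -1.730e-01]
```

View pics/c4.png

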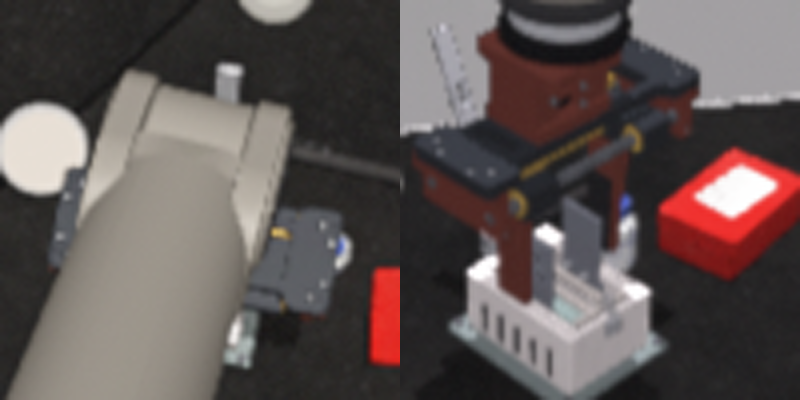

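The fingers stand outside both tabs, with a finger at (515,270) on the left and the other at (610,200) on the right. No contact force reads. Pinching now.

{"api": "jog_arm", "payload": {"jaw": [255,255,255,255,255,255,255,255], "offset": [[0,0.5,0],[0,0.5,0],[0,0.5,0],[0,0.5,0],[0,0.5,0],[0,0.5,0],[0,0.5,0],[0,0.5,0]], "spin": [0,0,0,0,0,0,0,0], "force": 25}}

```text
time: 9.6
position: [0.5565, -0.2281, 0.0611]
tool_rot: [-3.138, -0.005, -0.173]
force: [-1.1, 0.7, 6.3]
finger_gap: 0.0303
```

```bash
python3 -c "
from h import *
go((0,0,.079))"
```

```text
offset [-1.0, -0.1, 0.8] spin 0.0 
 now dock [np.float64(0.001), np.float64(-0.0001), np.float64(0.0798)] F [-1.1  0.7  6.3] t 9.6 gap 0.0303 rp [-3.138 -0.005 -0.173]
```

{"api": "jog_arm", "payload": {"jaw": [255,255,255,255,255,255,255,255], "offset": [[0,0,0],[0,0,-3],[0,0,-8],[0,0,-15],[0,0,-24],[0,0,-34],[0,0,-45],[0,0,-56]], "spin": [0,0,0,0,0,0,0,0]}}

```text
time: 10.6
position: [0.5562, -0.2282, 0.1181]
tool_rot: [-3.138, -0.005, -0.173]
force: [1.1, -1.0, -1.5]
finger_gap: 0.0303
```

```bash
python3 -c "
from h import *
go((0.001,0,.19))
b=[cv2.resize(grab_frame(n)['pixels'][s,t,::-1],None,fx=4,fy=4,interpolation=cv2.INTER_CUBIC) for n,s,t in(('top',slice(150,250),slice(215,315)),('side',slice(160,260),slice(235,335)))]
cv2.imwrite('pics/c5.png',np.hstack(b))"
```

```text
offset [0.5, -0.5, -53.2] spin 0.0 
 now dock [np.float64(0.0008), np.float64(-0.0003), np.float64(0.1368)] F [ 1.1 -1.  -1.5] t 10.6 gap 0.0303 rp [-3.138 -0.005 -0.173]
```

View pics/c5.png

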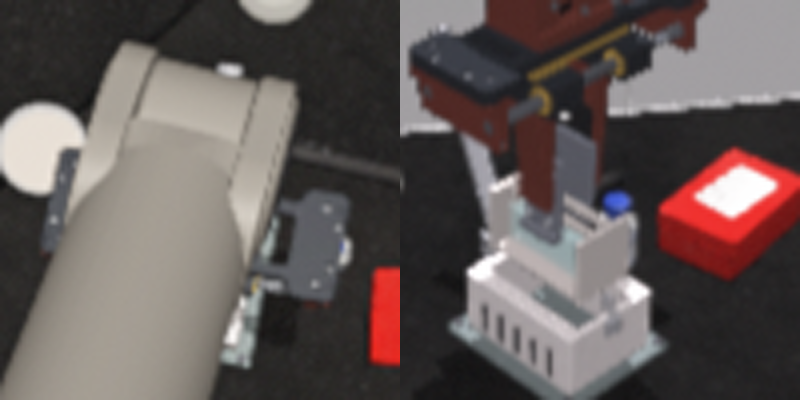

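The side crop shows the cassette rising upright out of the dock (body at (560,235)), and the wrist carries about its weight. Lifting the rest.

{"api": "jog_arm", "payload": {"jaw": [255,255,255,255,255,255,255,255], "offset": [[0,0,-10],[0,0,-21],[0,0,-32],[0,0,-43],[0,0,-52],[0,0,-58],[0,0,-58],[0,0,-58]], "spin": [0,0,0,0,0,0,0,0]}}

```text
time: 11.7
position: [0.5564, -0.2286, 0.1764]
tool_rot: [-3.139, -0.007, -0.173]
force: [-0.7, 0.1, -1.9]
finger_gap: 0.0299
```

{"api": "jog_arm", "payload": {"jaw": [255,255,255,255,255,255,255,255], "offset": [[0,0,0],[0,0,0],[0,0,0],[0,0,0],[0,0,0],[0,0,0],[0,0,0],[0,0,0]], "spin": [0,0,0,0,0,0,0,0]}}

```text
time: 12.7
position: [0.5564, -0.2285, 0.1764]
tool_rot: [-3.139, -0.007, -0.173]
force: [-0.5, -0.1, -0.8]
finger_gap: 0.0304
```

```bash
python3 -c "
from h import *
go((0.001,0,.19))
f=grab_frame('side')
for u in [(X,Y) for X in(-.04,.04) for Y in(.022,-.022)]: print(u,((proj(f,dock2w(D,np.array([*u,.116])))-[235,140])*4).round(),end=' ')
b=[cv2.resize(g['pixels'][s,t,::-1],None,fx=4,fy=4,interpolation=cv2.INTER_CUBIC) for g,s,t in((grab_frame('top'),slice(150,270),slice(215,315)),(f,slice(140,260),slice(235,335)))]
cv2.imwrite('pics/c6.png',np.hstack(b))"
```

```text
offset [-0.0, -0.6, 5.1] spin 0.0 
 now dock [np.float64(0.001), np.float64(-0.0006), np.float64(0.1951)] F [-0.5 -0.1 -0.8] t 12.7 gap 0.0304 rp [-3.139 -0.007 -0.173]
(-0.04, 0.022) [181. 318.] (-0.04, -0.022) [232. 287.] (0.04, 0.022) [ 88. 262.] (0.04, -0.022) [139. 234.]
```

View pics/c6.png

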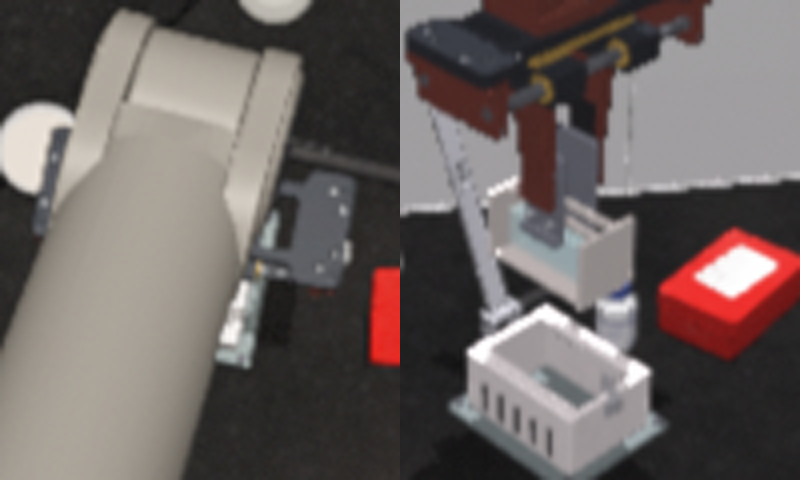

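The cassette hangs upright and clear. Its lower corners sit at (580,310), (632,283) and (493,250), slightly above where an underside 116 mm up in the dock frame would project. Handing in.

```bash
python3 -c "
from h import *
bot.job_done()
go((0.001,0,.19))"
```

```text
the job is handed in; nothing more can be done
the job is handed in; nothing more can be done
```

The cassette is out of the white dock and held up by both pinched tabs, and the job is handed in. No verdict was reported, and my state read after hand-in was refused, so the checks below come from just before it.

- **What I did:** I pinched the hasp's tongue and swung it back to about 2.0 rad (planned angle), and the picture shows it leaning back past upright after I let go. Then I pinched both finger tabs with 25 N and lifted straight up about 115 mm.
- **Height and tilt:** the cassette's underside is about 12 cm above the dock's underside, so about 7 cm above the rim. It hangs upright and clear of the dock.
- **Pinch:** the finger gap stayed at 30 mm. Full pinch is 32 mm, so both catches should be fully in, though I could not read their travel directly.
- **Stillness and load:** the tool did not move over the last second. The wrist force was small, 0.8–1.9 N, about the cassette's weight.
- **Other things:** those I could see in the camera crops (the marker, the dropper and the red box beside the dock) were where they started. The petri dish was partly hidden by the arm. I did not check the roll of tape.
- **Time:** about 12.7 s of the 48 s were used.

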